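# Fold the spark screen aside and test the extractor switch

## Robot

A 6-joint arm with a two-finger parallel gripper is mounted at the origin on a cart in front of the work surface, level with it; the furniture and walls round the work are solid. World frame = base frame: x ahead of the robot, y to its left, z up, the work surface at z = 0. Lengths are in m, angles in rad, forces in N, time in s.
With the tool pointing down it reaches from about 0.25 to 0.8 m from the base axis. Payload 3.9 kg.
Tool frame: the origin (TCP) lies on the front face of the gripper's body, between the roots of the fingers; the fingertips stand 73 mm ahead of it and the grasp point (between the pads) lies 54 mm ahead of it; z points along the fingers, y is the line along which they close (so a half turn about z gives the same grasp; the last joint's range is limited). The gripper opens to 85 mm and grips with 20 to 120 N. Pads are 22 mm wide; open, the fingers measure 114 mm over their backs; the gripper's body (76 mm by 85 mm) begins 54 mm behind the grasp point. The pads swing forward as they close: fully open they stand 13 mm farther back than shut.
Start: joints at [-1.167, 0.26, -0.138, 1.173, 0, 1.571], TCP at [0.206, -0.483, 0.304] pointing down, gripper open.
Joint ranges: [-2.78, 2.78], [-0.83, 1.72], [-1.28, 1.37], [-1.9, 2.12], [-1.57, 1.48], [-3.14, 3.14]. Speed limits (rad/s): [2.57, 2.57, 3.14, 3.14, 3.14, 3.14].

## Interface

Orientations are given as a 3x3 rotation matrix whose columns are the frame's x, y, z axes.
In Python, from station import robot, eyes, spotter gives the robot as it stands.
- The arm moves only by the tool play_rows, never from a script. Its argument "deltas" is a list of rows, each a list of 3 entries, a list of its own where there are three numbers: the shift along the world's x, y, z in cm, then the turn, a rotation vector about the world's x, y, z in rad, then the opening, from 0 (shut) to 1 (fully open). A call has 1 to 12 rows; each row shifts and turns the commanded pose from where the row before left it; what a row does not reach is not made up. A row lasts 1/12 s, in which the tool goes at most 41.7 mm and 7.16 degrees, less where a joint would pass 70% of its speed; a pose out of reach is approached as far as the arm can. A call is refused whole if a number of a shift passes 4.17 or a number of a turn 0.125, either way. A call with a gripper value outside its range is refused whole. The fingers move at their own pace and stop on an object; "newtons" is the grip in N (left out, the last holds). Time passes only in rows, so rows that do not move let the fingers close. It gives the time, the measured TCP pose, the force, the opening and the grip force at its end, in the units of the state.
- robot.read_state(): the state, without advancing time (a new reading comes with each control period).
- eyes.read_camera(name): name is "side" or "top" or "wrist"; returns a dict with "frame" (480x640x3 uint8, red, green, blue), "z_map" (480x640 float32, m along the optical axis (not along the pixel's ray), 0 where there is no reading), "camera_matrix" (3x3 intrinsics, pixels), "R" (3x3) and "t" (3): a world point X has camera coordinates R X + t; the wrist camera has in their place "tool_from_camera" (4x4, takes a point from camera to tool coordinates, whose origin is the TCP and whose axes are the flange's). Camera axes: x right, y down, z forward; pixel columns grow to the right and rows downward; lengths in m; the calibration is good to about 2 mm. The wrist camera is an equidistant fisheye: a pixel r from the principal point sees the ray r / f radians off the axis. A picture is of the moment at which its call begins: read the wrist's pose just before it.
- robot.finish_job(): hands the job in; it is judged then, once.
Trained networks look in the newest picture that a camera, given by its name, has taken for a name from the list of things; names that differ only in an ending like _2 or _b are one class to them, and where a whole thing is asked for, a point or a joint stands for the part that bears it (a point fixed in the world has none). Each returns a list of dicts, best first, with "score" (0 to 1); they miss things now and then, are a little off and sometimes report something else, mostly with a low value. They report only what shows in the picture. A call takes as long as a camera call.
- spotter.find_in(name, camera): "point" ([column, row] in pixels, amid what is visible of it).
- spotter.outline_of(name, camera): "pixels" (480x640 bool, what is visible of it) and "point" ([column, row] in pixels, amid what is visible of it).
- spotter.pinpoint(name, camera): "point" ([column, row] in pixels: a listed point, or the origin of a listed thing).
The state is a dict: "time_s": time; "joint_positions": joint angles; "joint_vel": joint speeds; "joint_efforts": joint torques, N m; "eef_pos": TCP position; "orientation": TCP orientation; "ft_force": force on the tool from outside, world axes, zero at the start; "ft_torque": the same for the moment, N m; "opening": finger opening in m; "gripper_force": force on a finger pad.
Only numpy, scipy, OpenCV 4.12 (cv2) and the standard library are available. Lean on these libraries where they do the work, as an engineer would, in place of code of your own. Each camera call takes 0.05 s, during which the arm holds its last target. There are 200 camera calls.

## Task

Push the orange bifold spark screen at its fold knob until it is fully folded up beside its tall yellow post, as far as it goes, and leave it folded. Then slide the dust cover of the extractor switch box all the way out towards the doorway, press the green test button fully down, let it come back up, and slide the cover fully home over it again. Leave the mug, tins, reel and tape measure round the work where they stand.

Things in the scene. Friction and masses are not known exactly. Their poses are not given: they have to be found in the camera images.
- screen_frame: floor track of the bifold screen, fixed to the bench, 290 mm long along its own y; origin on the bench at the track's middle; own x points through the doorway towards the switch box (away from the robot). Yellow jamb post (22x18 mm, 155 mm high) at y = +133 mm, low post (50 mm high) at y = -133 mm. The vertical jamb hinge stands at x = 0, y = +115 mm
- screen_fold (a joint): angle t of the first panel, which turns about the jamb hinge, from the track line, rad: 0 = screen closed across the doorway, 1.45 = the stop, fully folded. The fold line stands at x = 115 sin t, y = 115 - 115 cos t mm in screen_frame: it moves inward (+x), then towards the jamb. Starts at 0.15 to 0.35; friction about 1 N at the knob; stays where it is left
- screen_leaf (a joint): angle between the two orange panels, rad, always 2 t (0 = in line): the second panel is hinged to the first at the fold and its far end runs in the track. Each panel is 115 mm wide between its hinges, 7 mm thick, and stands from 15 to 151 mm above the bench
- fold_knob (a point): top centre of the black upright knob on the fold hinge: a cylinder 18 mm in diameter from 158 to 208 mm above the bench, standing clear above the panels; this point is at 208 mm
- switch_box: grey extractor switch box fixed on the bench just inside the doorway, 130 mm (own x) by 90 mm (own y), 45 mm high; origin at the middle of its underside; own x points away from the doorway, z up
- dust_cover (a joint): travel of the steel dust cover towards the doorway (-x of switch_box), m: 0 = home over the button, 0.085 = fully out, the stop. Cover 76 mm (x) by 74 mm (y), its flat top 60 mm above the bench. Slides with about 1.5 N friction and stays where it is left
- cover_fin (a point): top middle of the red upright fin across the middle of the dust cover, the part to push: 5 mm thick along the sliding direction, 56 mm wide (along y of switch_box), from 60 to 90 mm above the bench; this point is at 90 mm. Either face of it may be pushed
- button_top (a point): centre of the top of the green round push button, 32 mm in diameter, 53 mm above the bench when up, on the box 22 mm to the +x side of switch_box's origin, centred under the cover when that is home
- test_button (a joint): travel of the button downward, m: 0 = up, 0.006 = fully down; sprung, about 1 N to start and 5 N at the bottom
- tea_mug: terracotta-coloured mug, 86 mm wide, 94 mm high; bystander, loose, origin at the middle of its underside; leave it alone
- flux_tin: open round tin with a green band, 69 mm wide, 62 mm high; bystander, loose, origin at the middle of its underside; leave it alone
- solder_spool: solder reel with black rims, 62 mm wide, 40 mm high, standing flat near the front of the bench; bystander, loose, origin at the middle of its underside; leave it alone
- tape_measure: yellow pocket tape measure, 36x82x64 mm; bystander, loose, origin at the middle of its underside; leave it alone
- bolt_tin: open round tin with a dark red band, 85 mm wide, 50 mm high; bystander, loose, origin at the middle of its underside; leave it alone

How it is judged:
By the outcome, as a careful person would: the job done as asked, in the order asked, and still so for the second after the job is handed in, with the robot touching nothing.
It also fails if it takes over 56 s, if anything falls off the work surface, if the arm or the gripper's body presses on something with over 40 N, if the wrist force passes 120 N, or if a joint passes its speed limit or range.

## Working session

There is one attempt and no reset: what is moved stays moved. The work goes in short steps, Python scripts to look and compute and a tool call to move; the robot and the scene stay as the last step left them, time stands still between calls to the robot, and variables do not carry over. Pictures are saved under pics/ and viewed, at most 10 in all, crops included, and the job is handed in when it is done.

Besides the shell and the picture viewer there is one more tool, called after "Request:" in YAML: its name, and indented under it one key for each argument. play_rows: Moves the arm, as the interface text tells. Its arguments: {"type":"object","properties":{"deltas":{"type":"array","items":{"type":"array"}},"newtons":{"type":"number"}},"required":["deltas"]}

```bash
mkdir -p pics
cat > h.py <<'E'
import numpy as np, cv2
from station import robot, eyes, spotter
def px2w(c,p,k=2):
    u,v=int(round(p[0])),int(round(p[1]))
    w=c["z_map"][max(0,v-k):v+k+1,max(0,u-k):u+k+1]; w=w[w>0]
    z=np.median(w); K=c["camera_matrix"]
    X=np.array([(p[0]-K[0,2])/K[0,0]*z,(p[1]-K[1,2])/K[1,1]*z,z])
    return c["R"].T@(X-c["t"])
def ray_z(c,p,h):
    K=c["camera_matrix"];d=c["R"].T@np.array([(p[0]-K[0,2])/K[0,0],(p[1]-K[1,2])/K[1,1],1]);o=-c["R"].T@c["t"]
    return o+d*(h-o[2])/d[2]
E
python3 - <<'E'
from h import *
np.set_printoptions(precision=3,suppress=True)
H=dict(screen_frame=0,fold_knob=.208,switch_box=0,cover_fin=.09,button_top=.053,tea_mug=0,flux_tin=0,solder_spool=0,tape_measure=0,bolt_tin=0)
ims=[]
for n in("top","side"):
    c=eyes.read_camera(n); ims.append(c["frame"])
    cv2.imwrite(f"pics/{n}0.png",c["frame"][:,:,::-1])
    for k,h in H.items():
        for r in spotter.pinpoint(k,n)[:2]:
            print(n,k,round(r["score"],2),np.round(r["point"]),ray_z(c,r["point"],h))
print(robot.read_state())
E
```

```text
top screen_frame 0.66 [325. 285.] [0.477 0.014 0.   ]
top fold_knob 0.98 [322. 266.] [0.507 0.021 0.208]
top switch_box 0.61 [351. 251.] [ 0.578 -0.063  0.   ]
top tea_mug 0.56 [454. 218.] [ 0.682 -0.369  0.   ]
top flux_tin 0.74 [338. 192.] [ 0.757 -0.023  0.   ]
top solder_spool 0.72 [206. 291.] [0.455 0.361 0.   ]
top solder_spool 0.36 [349. 238.] [ 0.618 -0.057  0.   ]
top tape_measure 0.69 [218. 229.] [0.641 0.335 0.   ]
top bolt_tin 0.66 [385. 190.] [ 0.764 -0.166  0.   ]
side screen_frame 0.61 [355. 281.] [0.465 0.019 0.   ]
side fold_knob 0.75 [345. 209.] [0.502 0.013 0.208]
side cover_fin 0.59 [322. 228.] [ 0.599 -0.058  0.09 ]
side tea_mug 0.92 [332. 202.] [ 0.706 -0.359  0.   ]
side tea_mug 0.49 [301. 366.] [0.451 0.359 0.   ]
side flux_tin 0.77 [268. 247.] [ 0.758 -0.024  0.   ]
side flux_tin 0.57 [328. 257.] [ 0.58  -0.055  0.   ]
side solder_spool 0.82 [303. 364.] [0.45  0.352 0.   ]
side tape_measure 0.82 [232. 334.] [0.644 0.336 0.   ]
side bolt_tin 0.68 [294. 228.] [ 0.742 -0.154  0.   ]
side bolt_tin 0.5 [348. 208.] [ 0.641 -0.34   0.   ]
{'time_s': 1.1, 'joint_positions': array([-1.167,  0.26 , -0.138,  1.173,  0.   ,  1.571]), 'joint_vel': array([ 0.   ,  0.001, -0.   , -0.   ,  0.001, -0.002]), 'joint_efforts': array([ -0.001, -40.562,  25.424,   0.001,   0.   ,   0.   ]), 'eef_pos': array([ 0.206, -0.483,  0.304]), 'orientation': array([[ 0.92 ,  0.393,  0.   ],
       [ 0.393, -0.92 ,  0.   ],
       [ 0.   , -0.   , -1.   ]]), 'ft_force': array([-0.586, -0.469,  0.29 ]), 'ft_torque': array([ 0.022, -0.047,  0.033]), 'gripper_force': 0.0, 'opening': 0.08546745614644231}
```

View pics/top0.png

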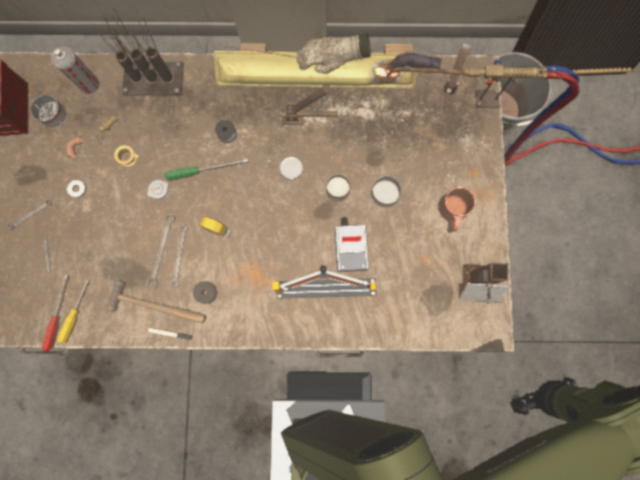

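View pics/side0.png

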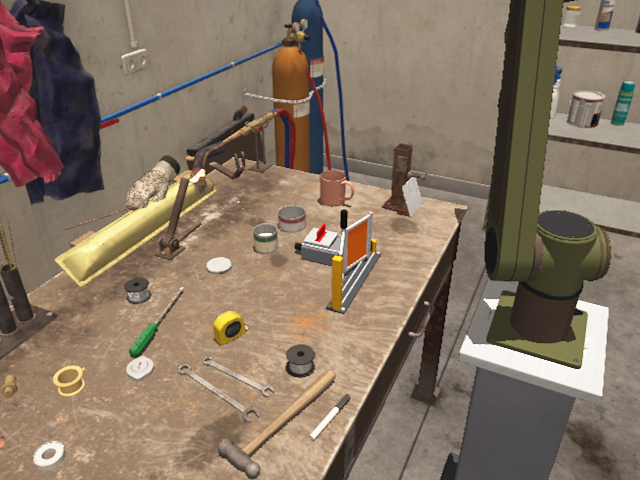

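The top view shows the closed-ish screen with its tall yellow post at (277,286), the low post at (373,286) and the knob at (322,269). The red fin is at (351,239). The side view confirms that the tall post is on the +y side. Next I'll measure the posts, fin and box from colour and depth.

```bash
cat >> h.py <<'E'
def cloud(c,m):
    v,u=np.nonzero(m&(c["z_map"]>0)); z=c["z_map"][v,u]; K=c["camera_matrix"]
    X=np.stack([(u-K[0,2])/K[0,0]*z,(v-K[1,2])/K[1,1]*z,z],1)
    return (X-c["t"])@c["R"]
def hsv(c): return cv2.cvtColor(c["frame"],cv2.COLOR_RGB2HSV).astype(int)
E
python3 - <<'E'
from h import *
np.set_printoptions(precision=3,suppress=True)
for n in("top","side"):
    c=eyes.read_camera(n);h=hsv(c);print(n)
    Y=(h[...,0]>18)&(h[...,0]<30)&(h[...,1]>170)&(h[...,2]>120)
    R=((h[...,0]<5)|(h[...,0]>174))&(h[...,1]>170)&(h[...,2]>110)
    full=np.ones((480,640),bool)
    for nm,m in(("yellow",Y),("red",R)):
        P=cloud(c,m); P=P[(P[:,0]>.35)&(P[:,0]<.75)&(P[:,1]>-.2)&(P[:,1]<.22)]
        for lo,hi in((-.01,.03),(.03,.07),(.07,.1),(.13,.17)):
            Q=P[(P[:,2]>lo)&(P[:,2]<hi)]
            for s in(1,-1):
                q=Q[(Q[:,1]-.02)*s>0]
                if len(q)>3: print(nm,lo,s,len(q),np.median(q,0),q.min(0),q.max(0))
        if nm=="red" and len(P)>5:
            d=P[:,:2]-P[:,:2].mean(0);print("dir",np.linalg.svd(d)[2][0])
    P=cloud(c,full)
    Q=P[(P[:,0]>.53)&(P[:,0]<.7)&(P[:,1]>-.15)&(P[:,1]<.05)]
    for lo,hi in((.03,.05),(.053,.068)):
        q=Q[(Q[:,2]>lo)&(Q[:,2]<hi)]; print("box",lo,len(q),cv2.minAreaRect(q[:,:2].astype(np.float32)),cv2.boxPoints(cv2.minAreaRect(q[:,:2].astype(np.float32))))
    Q=P[(P[:,2]>.17)&(P[:,2]<.215)&(P[:,0]>.4)&(P[:,0]<.65)&(P[:,1]>-.2)&(P[:,1]<.2)]; print("knob",len(Q),Q.mean(0))
    for k in("fold_knob","cover_fin","dust_cover","switch_box"):
        for r in spotter.outline_of(k,n)[:1]:
            q=cloud(c,r["pixels"]); print(k,round(r["score"],2),len(q),np.median(q,0))
            if k in("switch_box","dust_cover"): print(cv2.minAreaRect(q[q[:,2]>.03][:,:2].astype(np.float32)))
c=eyes.read_camera("top");cv2.imwrite("pics/crop1.png",cv2.resize(c["frame"][200:310,250:400,::-1],None,fx=5,fy=5,interpolation=cv2.INTER_CUBIC))
E
```

```text
top
yellow 0.03 -1 21 [ 0.471 -0.12   0.051] [ 0.463 -0.126  0.044] [ 0.477 -0.117  0.058]
yellow 0.13 1 37 [0.463 0.144 0.155] [0.452 0.136 0.149] [0.471 0.15  0.16 ]
red 0.03 -1 12 [ 0.603 -0.064  0.066] [ 0.602 -0.079  0.062] [ 0.604 -0.042  0.07 ]
red 0.07 -1 9 [ 0.603 -0.067  0.077] [ 0.602 -0.078  0.07 ] [ 0.605 -0.045  0.085]
dir [ 0.033 -0.999]
box 0.03 502 ((0.602134108543396, -0.0608481727540493), (0.14699415862560272, 0.09048697352409363), 3.3728442192077637) [[ 0.526 -0.02 ]
 [ 0.531 -0.11 ]
 [ 0.678 -0.102]
 [ 0.673 -0.011]]
box 0.053 636 ((0.5857613682746887, -0.061724789440631866), (0.11655981093645096, 0.08325286209583282), 4.04436731338501) [[ 0.525 -0.024]
 [ 0.531 -0.107]
 [ 0.647 -0.099]
 [ 0.641 -0.016]]
knob 45 [0.501 0.017 0.203]
fold_knob 0.72 733 [ 0.761 -0.167  0.006]
cover_fin 0.58 704 [ 0.603 -0.06   0.06 ]
dust_cover 0.92 707 [ 0.603 -0.061  0.06 ]
((0.6056951284408569, -0.0616663359105587), (0.07985450327396393, 0.07728204876184464), 2.0511322021484375)
switch_box 0.84 1460 [ 0.581 -0.06   0.052]
((0.5967649221420288, -0.061166804283857346), (0.157860487
[... 828 characters left out ...]
71), 20.033294677734375) [[ 0.531 -0.016]
 [ 0.564 -0.107]
 [ 0.684 -0.063]
 [ 0.651  0.027]]
box 0.053 399 ((0.5914561748504639, -0.05419093370437622), (0.10636463761329651, 0.08977510035037994), 3.400506019592285) [[ 0.536 -0.013]
 [ 0.541 -0.102]
 [ 0.647 -0.096]
 [ 0.642 -0.006]]
knob 110 [0.502 0.025 0.192]
fold_knob 0.8 1436 [ 0.488 -0.026  0.099]
cover_fin 0.84 487 [ 0.603 -0.047  0.061]
dust_cover 0.65 513 [ 0.603 -0.049  0.06 ]
((0.6039993762969971, -0.056391455233097076), (0.07752186059951782, 0.08263716846704483), 5.65333366394043)
switch_box 0.62 1159 [ 0.597 -0.024  0.047]
((0.5369932651519775, 0.009328320622444153), (0.12265001982450485, 0.28732043504714966), 47.37749099731445)
```

View pics/crop1.png

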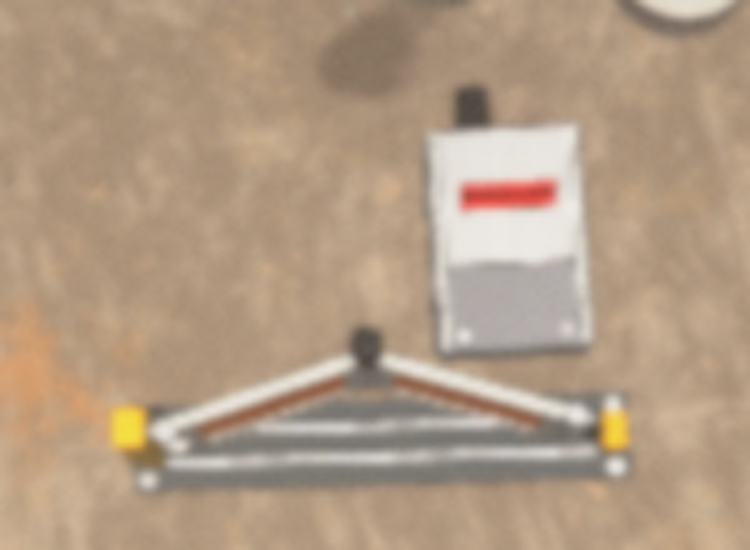

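The crop shows the tall post at left, the screen partly folded, and the cover home with its red fin. In world coordinates:

| Item | Estimate |
|---|---|
| Knob | ≈ (.501, .020) |
| Hinge | ≈ (.4625, .129) |
| Fin | ≈ (.604, -.059) |
| Frame yaw | ≈ .026 rad |
| Box yaw | ≈ .05 rad |

I'll start moving, with the fingers shut, to behind the knob.

Request:
play_rows:
  deltas:
    - [[1.8,3.3,0],[0,0,0],0]
    - [[1.8,3.3,0],[0,0,0],0]
    - [[1.8,3.3,0],[0,0,0],0]
    - [[1.8,3.3,0],[0,0,0],0]
    - [[1.8,3.3,0],[0,0,0],0]
    - [[1.8,3.3,0],[0,0,0],0]
    - [[1.8,3.3,0],[0,0,0],0]
    - [[1.8,3.3,0],[0,0,0],0]
    - [[1.8,3.3,0],[0,0,0],0]
    - [[1.8,3.3,0],[0,0,0],0]
    - [[1.8,3.3,0],[0,0,0],0]
    - [[1.8,3.3,0],[0,0,0],0]

```text
time_s: 2.65
eef_pos: [0.4228, -0.085, 0.3042]
orientation: [[0.92, 0.393, 0.001], [0.393, -0.92, -0.0], [0.001, 0.001, -1.0]]
ft_force: [0.8, -1.1, -0.2]
opening: 0.0003
gripper_force: 0.0
```

Request:
play_rows:
  deltas:
    - [[1.2,2.4,0],[0,0,0],0]
    - [[1.2,2.4,0],[0,0,0],0]
    - [[1.2,2.4,0],[0,0,0],0]
    - [[1,2.4,0],[0,0,0],0]
    - [[0,0,-2],[0,0,0],0]
    - [[0,0,-2],[0,0,0],0]
    - [[0,0,-2],[0,0,0],0]
    - [[0,0,0],[0,0,0],0]
    - [[0,0,0],[0,0,0],0]

```text
time_s: 3.4
eef_pos: [0.4674, 0.0093, 0.2433]
orientation: [[0.92, 0.393, -0.003], [0.393, -0.92, -0.0], [-0.003, -0.001, -1.0]]
ft_force: [0.2, -0.5, 0.6]
opening: -0.0001
gripper_force: 0.0
```

Request:
play_rows:
  deltas:
    - [[0.7,0.2,0],[0,0,0],0]
    - [[0.6,0.2,0],[0,0,0],0]
    - [[0.57,0.12,0],[0,0,0.045],0]
    - [[0.57,0.12,0],[0,0,0.045],0]
    - [[0.56,0.17,0],[0,0,0.045],0]
    - [[0.56,0.17,0],[0,0,0.045],0]
    - [[0.54,0.23,0],[0,0,0.045],0]
    - [[0.54,0.23,0],[0,0,0.045],0]
    - [[0.51,0.28,0],[0,0,0.045],0]
    - [[0.51,0.28,0],[0,0,0.045],0]
    - [[0.48,0.33,0],[0,0,0.045],0]
    - [[0.48,0.33,0],[0,0,0.045],0]

```text
time_s: 4.4
eef_pos: [0.5354, 0.0359, 0.2449]
orientation: [[0.656, 0.755, 0.001], [0.755, -0.656, -0.0], [0.001, 0.001, -1.0]]
ft_force: [-1.1, 0.4, -0.2]
opening: -0.0
gripper_force: 0.7
```

Run:
```python
from h import *
c=eyes.read_camera("top");a=c["frame"][190:310,250:400]
s=eyes.read_camera("side")["frame"][150:310,240:440]
f=lambda i:cv2.resize(i[:,:,::-1],(400,320),interpolation=cv2.INTER_CUBIC)
cv2.imwrite("pics/c2.png",np.hstack([f(a),f(s)]))
```

```text
(no output)
```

View pics/c2.png

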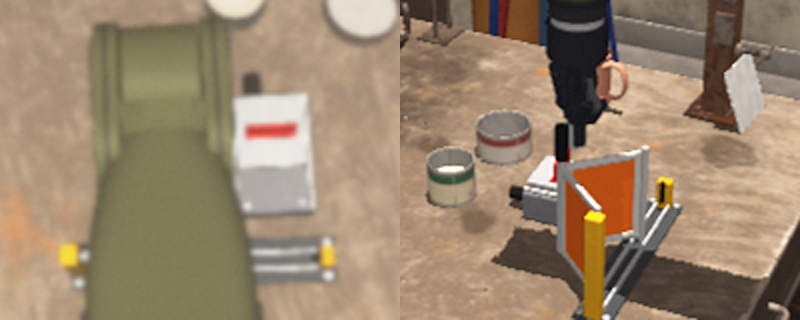

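The side view shows the screen folding, with the finger tip in contact behind the knob (563,140 in the crop). I'll carry on round the arc.

Request:
play_rows:
  deltas:
    - [[0.45,0.38,0],[0,0,0.045],0]
    - [[0.45,0.38,0],[0,0,0.045],0]
    - [[0.4,0.42,0],[0,0,0.045],0]
    - [[0.4,0.42,0],[0,0,0.045],0]
    - [[0.36,0.46,0],[0,0,0.045],0]
    - [[0.36,0.46,0],[0,0,0.045],0]
    - [[0.31,0.49,0],[0,0,0.045],0]
    - [[0.31,0.49,0],[0,0,0.045],0]
    - [[0.26,0.52,0],[0,0,0.045],0]
    - [[0.26,0.52,0],[0,0,0.045],0]
    - [[0.21,0.54,0],[0,0,0.045],0]
    - [[0,0,0],[0,0,0],0]

```text
time_s: 5.5
eef_pos: [0.5731, 0.0872, 0.2447]
orientation: [[0.22, 0.975, 0.002], [0.975, -0.22, 0.001], [0.001, 0.002, -1.0]]
ft_force: [0.1, -0.1, -0.2]
opening: -0.0001
gripper_force: 0.0
```

Request:
play_rows:
  deltas:
    - [[0.15,0.5,0],[0,0,0.03],0]
    - [[0.1,0.4,0],[0,0,0.03],0]
    - [[0.1,0.3,0],[0,0,0.03],0]
    - [[0,0.2,0],[0,0,0],0]

```text
time_s: 5.83
eef_pos: [0.5759, 0.0974, 0.2446]
orientation: [[0.132, 0.991, 0.001], [0.991, -0.132, -0.01], [-0.009, 0.002, -1.0]]
ft_force: [-0.2, -15.6, 3.8]
opening: 0.0001
gripper_force: 8.1
```

Request:
play_rows:
  deltas:
    - [[0.05,0.2,0],[0,0,0],0]
    - [[0.0,0.2,0],[0,0,0],0]

```text
time_s: 6.0
eef_pos: [0.5759, 0.098, 0.2446]
orientation: [[0.135, 0.991, 0.0], [0.991, -0.135, -0.017], [-0.017, 0.003, -1.0]]
ft_force: [-1.1, -25.9, 5.9]
opening: -0.0002
gripper_force: 13.1
```

Stop felt at the predicted spot: 26 N with the tool at (.576, .098). Now I'll back away and go behind the fin.

Request:
play_rows:
  deltas:
    - [[0,-1.2,0],[0,0,0],0]
    - [[0,-2,0],[0,0,0.03],0]
    - [[0.7,-2,0],[0,0,0.03],0]
    - [[1,-2,0],[0,0,0.03],0]
    - [[1,-2,0],[0,0,0.03],0]
    - [[1,-2,0],[0,0,0.03],0]
    - [[1,-2,0],[0,0,0.03],0]
    - [[1,-2,0],[0,0,0],0]
    - [[0.2,-1,0],[0,0,0],0]
    - [[0,0,-2],[0,0,0],0]
    - [[0,0,0],[0,0,0],0]

```text
time_s: 6.92
eef_pos: [0.6338, -0.0577, 0.2211]
orientation: [[-0.047, 0.999, -0.004], [0.999, 0.047, 0.001], [0.001, -0.004, -1.0]]
ft_force: [-1.0, 0.3, -0.1]
opening: -0.0001
gripper_force: 0.0
```

Run:
```python
from h import *
np.set_printoptions(precision=3,suppress=True)
print(robot.read_state()["eef_pos"])
s=eyes.read_camera("side");t=eyes.read_camera("top")
for c in(s,t):
    h=hsv(c);R=((h[...,0]<5)|(h[...,0]>174))&(h[...,1]>170)&(h[...,2]>110)
    P=cloud(c,R);P=P[(P[:,0]>.35)&(P[:,0]<.75)&(P[:,1]>-.2)&(P[:,1]<.1)];print(len(P),np.median(P,0) if len(P) else 0)
r=spotter.pinpoint("fold_knob","side")
for c,n in((s,"side"),(t,"top")):
    for r in spotter.pinpoint("fold_knob",n)[:1]: print(n,r["score"],r["point"],ray_z(c,r["point"],.208))
f=lambda i:cv2.resize(i[:,:,::-1],(400,320),interpolation=cv2.INTER_CUBIC)
cv2.imwrite("pics/c3.png",np.hstack([f(t["frame"][190:310,250:400]),f(s["frame"][150:310,240:440])]))
```

```text
[ 0.634 -0.058  0.221]
99 [ 0.603 -0.055  0.071]
0 0
side 0.64 [300.6, 222.1] [0.573 0.117 0.208]
top 0.65 [283.8, 236.8] [0.582 0.119 0.208]
```

View pics/c3.png

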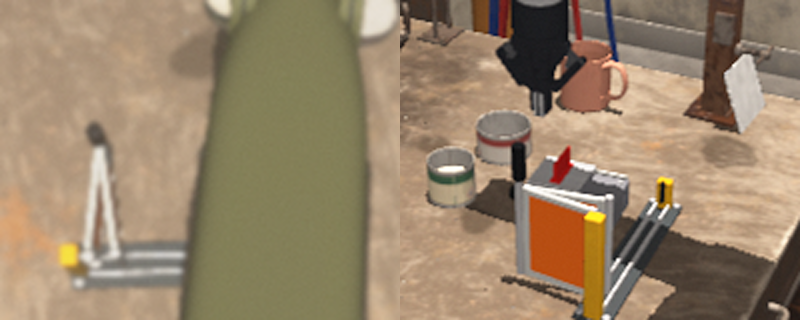

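The screen is fully folded (top crop: knob at (95,133), both panels together), and the knob measures (.577, .118) as predicted. The fin is undisturbed and the gripper stands behind it. I'll lower and slide the cover out.

Request:
play_rows:
  deltas:
    - [[0,0,-2],[0,0,0],0]
    - [[0,0,-2],[0,0,0],0]
    - [[0,0,-2],[0,0,0],0]
    - [[0,0,-2],[0,0,0],0]
    - [[0,0,0],[0,0,0],0]
    - [[-0.5,-0.03,0],[0,0,0],0]
    - [[-0.5,-0.03,0],[0,0,0],0]
    - [[-0.5,-0.03,0],[0,0,0],0]

```text
time_s: 7.83
eef_pos: [0.6207, -0.0582, 0.1458]
orientation: [[-0.048, 0.999, 0.003], [0.999, 0.048, -0.0], [-0.0, 0.003, -1.0]]
ft_force: [0.6, 0.3, 0.4]
opening: -0.0001
gripper_force: 0.0
```

Request:
play_rows:
  deltas:
    - [[-0.7,-0.04,0],[0,0,0],0]
    - [[-0.7,-0.04,0],[0,0,0],0]
    - [[-0.7,-0.04,0],[0,0,0],0]
    - [[-0.7,-0.04,0],[0,0,0],0]
    - [[-0.7,-0.04,0],[0,0,0],0]
    - [[-0.7,-0.04,0],[0,0,0],0]
    - [[-0.7,-0.04,0],[0,0,0],0]
    - [[-0.7,-0.04,0],[0,0,0],0]
    - [[-0.7,-0.04,0],[0,0,0],0]
    - [[-0.7,-0.04,0],[0,0,0],0]
    - [[-0.5,-0.03,0],[0,0,0],0]

```text
time_s: 8.75
eef_pos: [0.5441, -0.0627, 0.1438]
orientation: [[-0.048, 0.999, -0.001], [0.999, 0.048, -0.0], [-0.0, -0.001, -1.0]]
ft_force: [1.7, -1.9, 1.3]
opening: -0.0001
gripper_force: 0.9
```

Request:
play_rows:
  deltas:
    - [[-0.4,-0.02,0],[0,0,0],0]
    - [[-0.4,-0.02,0],[0,0,0],0]
    - [[-0.3,-0.02,0],[0,0,0],0]

```text
time_s: 9.0
eef_pos: [0.5347, -0.0633, 0.144]
orientation: [[-0.048, 0.999, 0.002], [0.999, 0.048, 0.0], [-0.0, 0.002, -1.0]]
ft_force: [8.1, -0.4, -3.7]
opening: -0.0001
gripper_force: 3.6
```

Request:
play_rows:
  deltas:
    - [[-0.3,-0.02,0],[0,0,0],0]
    - [[-0.2,0,0],[0,0,0],0]
    - [[-0.2,0,0],[0,0,0],0]

```text
time_s: 9.25
eef_pos: [0.5336, -0.0633, 0.1449]
orientation: [[-0.049, 0.999, 0.014], [0.999, 0.049, 0.001], [0.0, 0.014, -1.0]]
ft_force: [17.3, 1.6, -9.6]
opening: -0.0002
gripper_force: 8.5
```

Cover against its stop. On to the button.

Request:
play_rows:
  deltas:
    - [[1,0,0],[0,0,0],0]
    - [[1.2,0.1,0.3],[0,0,0],0]
    - [[1.4,0.1,0.3],[0,0,0],0]
    - [[1.4,0.1,0],[0,0,0],0]
    - [[1.4,0.1,0],[0,0,0],0]
    - [[1.4,0.1,0],[0,0,0],0]
    - [[0,0,0],[0,0,0],0]
    - [[0,0,0],[0,0,0],0]

```text
time_s: 9.92
eef_pos: [0.6044, -0.0581, 0.1491]
orientation: [[-0.048, 0.999, -0.003], [0.999, 0.048, 0.0], [0.001, -0.003, -1.0]]
ft_force: [-1.3, 0.2, 0.1]
opening: 0.0003
gripper_force: 0.0
```

Run:
```python
from h import *
np.set_printoptions(precision=3,suppress=True)
s=eyes.read_camera("side");h=hsv(s)
G=(h[...,0]>45)&(h[...,0]<85)&(h[...,1]>100)&(h[...,2]>60)
R=((h[...,0]<5)|(h[...,0]>174))&(h[...,1]>170)&(h[...,2]>110)
for m in(G,R):
    P=cloud(s,m);P=P[(P[:,0]>.45)&(P[:,0]<.7)&(P[:,1]>-.2)&(P[:,1]<.1)];print(len(P),(np.median(P,0),P.min(0),P.max(0)) if len(P) else 0)
cv2.imwrite("pics/c4.png",cv2.resize(s["frame"][170:300,260:420,::-1],(640,520),interpolation=cv2.INTER_CUBIC))
```

```text
61 (array([ 0.603, -0.056,  0.053]), array([ 0.59 , -0.076,  0.047]), array([ 0.618, -0.038,  0.059]))
90 (array([ 0.519, -0.061,  0.069]), array([ 0.511, -0.092,  0.058]), array([ 0.524, -0.033,  0.09 ]))
```

View pics/c4.png

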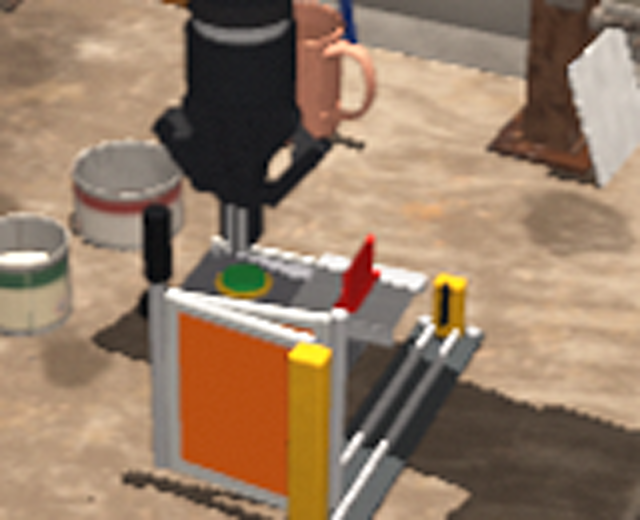

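The picture shows the green button uncovered at (243,278) directly below the fingers, and the fin out at (358,275). The fin measures x = .519, an 85 mm travel. Now I'll press.

Request:
play_rows:
  deltas:
    - [[0,0,-0.8],[0,0,0],0]
    - [[0,0,-0.8],[0,0,0],0]
    - [[0,0,-0.4],[0,0,0],0]
    - [[0,0,-0.3],[0,0,0],0]
    - [[0,0,-0.3],[0,0,0],0]
    - [[0,0,-0.3],[0,0,0],0]
    - [[0,0,0],[0,0,0],0]

```text
time_s: 10.55
eef_pos: [0.6044, -0.0584, 0.1206]
orientation: [[-0.048, 0.999, -0.002], [0.999, 0.048, 0.0], [0.0, -0.002, -1.0]]
ft_force: [-3.5, 1.3, 3.9]
opening: 0.0
gripper_force: 2.0
```

Request:
play_rows:
  deltas:
    - [[0,0,-0.2],[0,0,0],0]
    - [[0,0,-0.2],[0,0,0],0]
    - [[0,0,0],[0,0,0],0]

```text
time_s: 10.8
eef_pos: [0.6048, -0.0584, 0.1193]
orientation: [[-0.048, 0.999, 0.001], [0.999, 0.048, -0.0], [-0.0, 0.0, -1.0]]
ft_force: [-6.8, 1.3, 15.6]
opening: 0.0002
gripper_force: 7.7
```

Bottomed at 15.6 N. I'll release, go over the fin and come down on its doorway side.

Request:
play_rows:
  deltas:
    - [[0,0,1.5],[0,0,0],0]
    - [[0,0,2.5],[0,0,0],0]
    - [[0,0,3],[0,0,0],0]
    - [[-2,-0.1,0],[0,0,0],0]
    - [[-2.4,-0.1,0],[0,0,0],0]
    - [[-2.4,-0.1,0],[0,0,0],0]
    - [[-2.4,-0.1,0],[0,0,0],0]
    - [[-2.2,-0.1,0],[0,0,0],0]
    - [[0,0,0],[0,0,0],0]
    - [[0,0,-2.2],[0,0,0],0]
    - [[0,0,-2.1],[0,0,0],0]
    - [[0,0,0],[0,0,0],0]

```text
time_s: 11.8
eef_pos: [0.4898, -0.0632, 0.1413]
orientation: [[-0.048, 0.999, -0.004], [0.999, 0.048, 0.001], [0.001, -0.004, -1.0]]
ft_force: [-0.5, -0.2, -0.4]
opening: -0.0002
gripper_force: 0.0
```

Run:
```python
from h import *
np.set_printoptions(precision=3,suppress=True)
s=eyes.read_camera("side");h=hsv(s)
G=(h[...,0]>45)&(h[...,0]<85)&(h[...,1]>100)&(h[...,2]>60)
R=((h[...,0]<5)|(h[...,0]>174))&(h[...,1]>170)&(h[...,2]>110)
for m in(G,R):
    P=cloud(s,m);P=P[(P[:,0]>.45)&(P[:,0]<.7)&(P[:,1]>-.2)&(P[:,1]<.1)];print(len(P),(np.median(P,0),P.min(0),P.max(0)) if len(P) else 0)
```

```text
57 (array([ 0.604, -0.056,  0.053]), array([ 0.591, -0.072,  0.043]), array([ 0.62 , -0.042,  0.059]))
88 (array([ 0.518, -0.059,  0.071]), array([ 0.512, -0.092,  0.059]), array([ 0.523, -0.034,  0.093]))
```

Button back up at 53 mm, fin still out. Sliding home.

Request:
play_rows:
  deltas:
    - [[0.8,0.04,0],[0,0,0],0]
    - [[0.8,0.04,0],[0,0,0],0]
    - [[0.8,0.04,0],[0,0,0],0]
    - [[0.8,0.04,0],[0,0,0],0]
    - [[0.8,0.04,0],[0,0,0],0]
    - [[0.8,0.04,0],[0,0,0],0]
    - [[0.8,0.04,0],[0,0,0],0]
    - [[0.8,0.04,0],[0,0,0],0]
    - [[0.8,0.04,0],[0,0,0],0]
    - [[0.8,0.04,0],[0,0,0],0]
    - [[0.8,0.04,0],[0,0,0],0]
    - [[0.4,0.02,0],[0,0,0],0]

```text
time_s: 12.85
eef_pos: [0.5845, -0.0587, 0.1438]
orientation: [[-0.048, 0.999, 0.001], [0.999, 0.048, 0.0], [0.0, 0.001, -1.0]]
ft_force: [-0.6, 0.6, 1.1]
opening: -0.0
gripper_force: 0.8
```

Request:
play_rows:
  deltas:
    - [[0.4,0.02,0],[0,0,0],0]
    - [[0.4,0.02,0],[0,0,0],0]
    - [[0.3,0,0],[0,0,0],0]
    - [[0,0,0],[0,0,0],0]

```text
time_s: 13.18
eef_pos: [0.5886, -0.0585, 0.143]
orientation: [[-0.048, 0.999, -0.013], [0.999, 0.048, -0.001], [-0.0, -0.013, -1.0]]
ft_force: [-13.9, 0.0, 8.7]
opening: -0.0002
gripper_force: 7.0
```

Home against the stop. I'll back off, rise and move clear.

Request:
play_rows:
  deltas:
    - [[-1.5,0,0],[0,0,0],0]
    - [[-1.5,0,0.5],[0,0,0],0]
    - [[0,0,3],[0,0,0],0]
    - [[0,0,3],[0,0,0],0]
    - [[0,0,3],[0,0,0],0]
    - [[-1.5,-3,3],[0,0,0],0]
    - [[-2,-3.3,1],[0,0,0],0]
    - [[-2,-3.3,0],[0,0,0],0]
    - [[-2,-3.3,0],[0,0,0],0]
    - [[-2,-3.3,0],[0,0,0],0]
    - [[-2,-3.3,0],[0,0,0],0]
    - [[-2,-3.3,0],[0,0,0],0]

```text
time_s: 14.18
eef_pos: [0.4296, -0.2861, 0.2772]
orientation: [[-0.048, 0.999, 0.002], [0.999, 0.048, -0.002], [-0.002, 0.002, -1.0]]
ft_force: [0.2, -0.4, -1.3]
opening: -0.0003
gripper_force: 0.0
```

Request:
play_rows:
  deltas:
    - [[-1.5,-3,0],[0,0,0],0]
    - [[-1.5,-3,0],[0,0,0],0]
    - [[-1.5,-3,0],[0,0,0],0]
    - [[-1.5,-3,0],[0,0,0],0]
    - [[0,0,0],[0,0,0],0]
    - [[0,0,0],[0,0,0],0]

```text
time_s: 14.68
eef_pos: [0.3697, -0.4061, 0.2768]
orientation: [[-0.044, 0.999, 0.001], [0.999, 0.044, -0.001], [-0.001, 0.001, -1.0]]
ft_force: [0.3, 1.1, -0.3]
opening: 0.0004
gripper_force: 0.0
```

Run:
```python
from h import *
np.set_printoptions(precision=3,suppress=True)
s=eyes.read_camera("side");t=eyes.read_camera("top")
for c,n in((s,"side"),(t,"top")):
    h=hsv(c);R=((h[...,0]<5)|(h[...,0]>174))&(h[...,1]>170)&(h[...,2]>110)
    P=cloud(c,R);P=P[(P[:,0]>.45)&(P[:,0]<.7)&(P[:,1]>-.2)&(P[:,1]<.1)];print(len(P),np.median(P,0) if len(P) else 0)
    for k,z in(("fold_knob",.208),("tea_mug",0),("flux_tin",0),("bolt_tin",0),("solder_spool",0),("tape_measure",0)):
        for r in spotter.pinpoint(k,n)[:1]: print(n,k,ray_z(c,r["point"],z))
f=lambda i:cv2.resize(i[:,:,::-1],(400,320),interpolation=cv2.INTER_CUBIC)
cv2.imwrite("pics/c5.png",np.hstack([f(t["frame"][190:310,250:400]),f(s["frame"][150:310,240:440])]))
```

```text
100 [ 0.603 -0.056  0.072]
side fold_knob [0.571 0.116 0.208]
side tea_mug [ 0.688 -0.359  0.   ]
side flux_tin [ 0.735 -0.202  0.   ]
side bolt_tin [ 0.742 -0.155  0.   ]
side solder_spool [0.443 0.357 0.   ]
side tape_measure [0.653 0.327 0.   ]
21 [ 0.603 -0.064  0.068]
top fold_knob [0.581 0.118 0.208]
top tea_mug [ 0.687 -0.361  0.   ]
top flux_tin [ 0.758 -0.021  0.   ]
top bolt_tin [ 0.756 -0.165  0.   ]
top solder_spool [0.459 0.358 0.   ]
top tape_measure [0.639 0.325 0.   ]
```

View pics/c5.png

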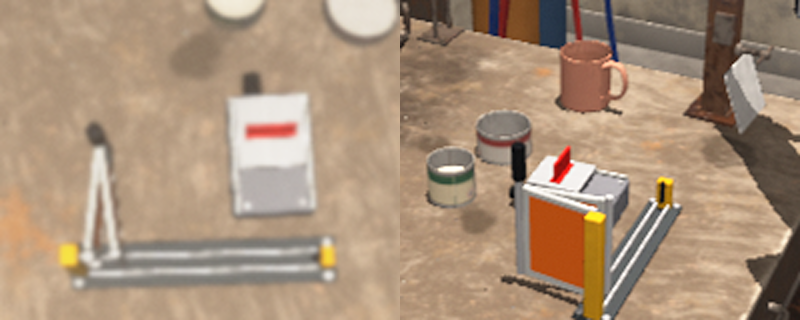

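The picture shows the screen folded (top crop: knob at (95,133)), the cover home with its fin at (271,130), the bystanders where they stood and the arm clear. I'll hand it in.

```bash
python3 -c "
from station import robot
print(robot.finish_job())"
```

```text
the job is handed in; nothing more can be done
None
```

I folded the screen to its stop, slid the dust cover out, pressed and released the test button, and slid the cover home; the last images show the other items in place, and the job was handed in at about 15 s (no verdict was returned).

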